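Shake the growing pebbles clean

TASK

Tip all four clay pebbles out of the steel dipper into the shaker's sieve tray, then stand the empty dipper upright on the bench and let go of it. Then press the spring-loaded run lever down until it is level (half of its stroke, its slow speed) and finish while still holding it level, with the gripper pressing on it. Leave the other things on the bench where they are.

Things in the scene. Friction and masses are not known exactly. Their poses are not given: they have to be found in the camera images.
- dipper: the round steel dipper holding four clay pebbles: an open flared cup, 84 mm across the base, 112 mm across the mouth, 60 mm high, wall 3 mm, floor 4 mm, with one straight horizontal black bar handle. Loose, about 0.25 to 0.4 kg, stands on the bench. Origin: centre of the underside; z up out of the mouth; the handle runs along -x. While gripped its pose is not reported.
- handle (a point): point to grip on the dipper's handle, in the middle of the bar, 120 mm from the cup's axis and 49 mm above its underside. The bar is 14 mm wide and 18 mm high and runs from 60 to 168 mm from the cup's axis with free air below it. Axes as the dipper's.
- pebble1: clay pebble 1 of four alike: an oblong terracotta-coloured lump, 23 mm thick and 27 mm long, 12 g, lying in the dipper at the start. Origin: its centre.
- pebble2: clay pebble 2 of four alike: an oblong terracotta-coloured lump, 23 mm thick and 27 mm long, 12 g, lying in the dipper at the start. Origin: its centre.
- pebble3: clay pebble 3 of four alike: an oblong terracotta-coloured lump, 23 mm thick and 27 mm long, 12 g, lying in the dipper at the start. Origin: its centre.
- pebble4: clay pebble 4 of four alike: an oblong terracotta-coloured lump, 23 mm thick and 27 mm long, 12 g, lying in the dipper at the start. Origin: its centre.
- sieve (a point): centre of the inner floor of the pebble shaker's sieve: an open square steel tray on a grey housing, fixed to the bench, inside 172 by 172 mm, its floor 35 mm above the bench, walls 4 mm thick with tops 40 mm above that floor (75 mm above the bench). The housing is 200 by 200 mm. x and y along the walls, z up.
- stand: the run lever's grey stand, bolted to the bench: foot 90 by 90 mm, post, and a steel fork at the top, 125 mm high. Origin: on the bench straight below the lever's pivot; z up; the lever points along its -x.
- pivot (a point): the lever's pivot (horizontal hinge axis, along y), 110 mm above the bench. Axes as the stand's.
- lever (a joint): angle of the spring-loaded run lever about its pivot, in rad: 0 at rest, where it slopes 0.30 rad up towards its free end; 0.30 when it is level; 0.60 at its lower stop. It springs back up when let go. Holding it level takes about 8 N on the pad (3 N to start moving, 13 N at the stop).
- pad (a point): centre of the upper face of the black rubber pad at the lever's free end, 125 mm from the pivot; the pad is 50 mm long, 44 mm wide and 10 mm thick, the lever bar behind it 16 mm wide and 10 mm thick. At rest about 152 mm above the bench, with the lever level 115 mm. Below it is only the bare bench. Moves with the lever.
- foilpot_a: bystander: foil-wrapped pot with seedlings, 110 mm across, 75 mm high plus leaves; origin under its centre
- foilpot_b: bystander: a second such pot
- foilroll: bystander: roll of foil lying along its y, 44 mm thick, 180 mm long; origin under its middle
- netcup_a: bystander: small black net cup with a seedling, 56 mm across, 52 mm high plus leaves; origin under its centre
- netcup_b: bystander: a second such net cup
- nutrient: bystander: small closed bottle, 52 mm across, 110 mm high; origin under its centre
- meter: bystander: white pen-shaped water meter lying along its x, 145 by 26 mm, 16 mm high; origin under its middle

How it is judged:
By the outcome, as a careful person would: the job done as asked, in the order asked, and still so for the second after the job is handed in, while the arm keeps its last pose, push and grip.
It also fails if it takes over 72 s, if anything falls off the work surface, if the arm or the gripper's body presses on something with over 40 N, if the wrist force passes 120 N, or if a joint passes its speed limit or range.

ROBOT

A 6-joint arm with a two-finger parallel gripper is mounted at the origin on the work surface. World frame = base frame: x ahead of the robot, y to its left, z up, the work surface at z = 0. Lengths are in m, angles in degrees, forces in N, time in s.
With the tool pointing down it reaches from about 0.375 to 0.825 m from the base axis. Payload 5.5 kg.
Tool frame: the origin (TCP) lies between the finger pads; the fingertips stand 22 mm ahead of it and the grasp point (between the pads) lies 3 mm ahead of it (arm.tcp_to_tips is the distance from the TCP to the fingertips, in m); z points along the fingers, y is the line along which they close (so a half turn about z gives the same grasp; the last joint's range is limited). The gripper opens to 85 mm and grips with 20 to 120 N. Pads are 22 mm wide; open, the fingers measure 114 mm over their backs; the gripper's body (76 mm by 85 mm) begins 54 mm behind the grasp point. The pads swing forward as they close: fully open they stand 13 mm farther back than shut.
Start: joints at [-66.234, 17.962, -2.699, 69.339, 0, 90], TCP at [0.242, -0.549, 0.253] pointing down, gripper open.
Joint ranges: [-152.73, 152.73], [-39.44, 99.34], [-58.76, 71.6], [-118.89, 123.64], [-81.53, 83.1], [-180, 180]. Speed limits (degrees/s): [136.94, 136.94, 172.46, 180, 180, 180].

INTERFACE

Orientations are given as a 3x3 rotation matrix whose columns are the frame's x, y, z axes.
In Python, from plant import arm gives the robot as it stands.
- The arm moves only by the shell command python3 -m creep 'ROWS'. ROWS is JSON, a list of rows, each an object with "offset": the shift along the tool's x, y, z in mm, a list of three; "rot": the turn, a rotation vector about the tool's x, y, z in degrees, a list of three; "fingers": the opening, from -1 (shut) to 1 (fully open). A call has 1 to 12 rows; each row is the pose to reach, as a shift and turn from the pose commanded when the call began, along the tool's axes at that moment; what a row does not reach only later rows make up. A row lasts 1/10 s, in which the tool goes at most 50 mm and 8.59 degrees, less where a joint would pass 70% of its speed; a pose out of reach is approached as far as the arm can. A call with a gripper value outside its range is refused whole. The fingers move at their own pace and stop on an object; the grip force is fixed at half the most. Time passes only in rows, so rows that repeat a pose let the fingers close. It gives the time, the measured TCP pose, the force, the opening and the grip force at its end, in the units of the state.
- arm.sense(): the state, without advancing time (a new reading comes with each control period).
- arm.snapshot(name): name is "scene" or "side" or "wrist"; returns (picture, depth): 420x560x3 uint8, blue, green, red; 420x560 float32, m along the optical axis (not along the pixel's ray), 0 where there is no reading.
- arm.camera_info(name): a dict with "vfov" (degrees; the focal length in pixels is half the picture's height over the tangent of half this angle, whatever the lens; pixels are square), "cx", "cy" (the principal point, pixels), "cam_to_world" (4x4, takes a point from camera to world coordinates). Camera axes: x right, y up, looking along -z (the intrinsics and any distortion apply to the point x, -y, -z); pixel columns grow to the right and rows downward; lengths in m; the calibration is good to about 2 mm. A picture is of the moment at which its call begins: read the wrist's pose just before it. camera_info takes no time and is no camera call; for the wrist camera it gives the pose at the moment of the call.
- arm.finish_job(): hands the job in; it is judged then, once.
The state is a dict: "clock": time; "qpos": joint angles; "joint_vel": joint speeds; "tau": joint torques, N m; "eef_pos": TCP position; "orientation": TCP orientation; "ft_force": force on the tool from outside, world axes, zero at the start; "torque": the same for the moment, N m; "gripper_width": finger opening in m; "finger_force": force on a finger pad.
Only numpy, scipy, OpenCV 4.12 (cv2) and the standard library are available. Lean on these libraries where they do the work, as an engineer would, in place of code of your own. Each camera call takes 0.05 s, during which the arm holds its last target. There are 200 camera calls.

## Working session

There is one attempt and no reset: what is moved stays moved. The work goes in short steps, Python scripts to look and compute and a shell command to move; the robot and the scene stay as the last step left them, time stands still between calls to the robot, and variables do not carry over. Pictures are saved under pics/ and viewed, at most 10 in all, crops included, and the job is handed in when it is done.

```bash
ls; mkdir -p pics
python3 - <<'E'
from plant import arm
import cv2,numpy as np
s=arm.sense();print(s)
for n in("scene","side"):
    p,d=arm.snapshot(n);cv2.imwrite(f"pics/{n}0.png",p);np.save(f"{n}0.npy",d);print(n,arm.camera_info(n),(d>0).mean())
E
```

```text
pics
{'clock': 0.0, 'qpos': array([-6.62358922e+01,  1.80024707e+01, -2.75581874e+00,  6.93381146e+01,
        1.03151686e-04,  8.99985184e+01]), 'joint_vel': array([ 0.03470816, -0.02542428, -0.06380675,  0.0097705 , -0.01828111,
        0.04059177]), 'tau': array([-2.91523531e-03, -5.39586461e+01,  3.39748156e+01,  1.90106855e-02,
       -2.12251098e-04, -2.54070407e-06]), 'eef_pos': array([ 0.24156544, -0.54863136,  0.25244035]), 'orientation': array([[ 9.15201865e-01,  4.02995148e-01, -6.76379813e-04],
       [ 4.02995716e-01, -9.15200568e-01,  1.54063153e-03],
       [ 1.84384319e-06, -1.68256702e-03, -9.99998584e-01]]), 'ft_force': array([ 0.65714534, -0.14522374, -0.29753794]), 'torque': array([0.00285332, 0.00871264, 0.04361203]), 'finger_force': 0.0, 'gripper_width': 0.0852611992917497}
scene {'vfov': 57.137542474622386, 'cx': 278.9860288460302, 'cy': 208.26211831269165, 'cam_to_world': array([[-0.01656608, -0.71674288,  0.69714074,  1.27936352],
       [ 0.999855  , -0.01462447,  0.00872376,  0.0371933 ],
       [ 0.00394262,  0.69718418,  0.71688122,  0.80222762],
       [ 0.        ,  0.        ,  0.        ,  1.        ]])} 0.9960544217687075
side {'vfov': 50.50419811725594, 'cx': 280.9354852847871, 'cy': 213.49364654519997, 'cam_to_world': array([[ 0.74308487,  0.53665412, -0.39978398,  0.2203962 ],
       [-0.66903701,  0.58269459, -0.46136373, -0.40765887],
       [-0.01464078,  0.61030269,  0.792033  ,  0.82780794],
       [ 0.        ,  0.        ,  0.        ,  1.        ]])} 0.9961352040816327
```

View pics/scene0.png

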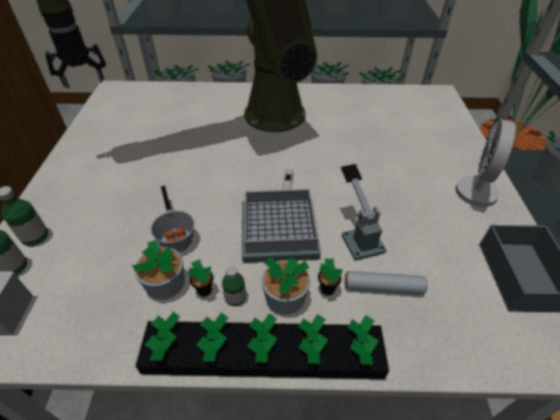

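View pics/side0.png

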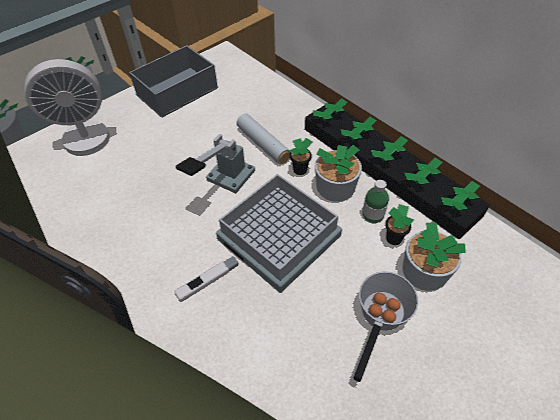

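The scene view shows the dipper at (173,228) with its handle up towards (165,190), the sieve at (280,222) and the lever pad at (350,172). In the side view the dipper's rim is around (388,300), its handle runs to (358,379), the sieve is at (280,228), and the pad is at (190,166) with the pivot near (230,148).

```bash
cat > h.py <<'E'
from plant import arm
import cv2,numpy as np
def cloud(n,d,c=None):
    c=c or arm.camera_info(n); f=210/np.tan(np.radians(c['vfov'])/2)
    v,u=np.mgrid[:420,:560]
    P=np.stack([(u-c['cx'])/f*d,-(v-c['cy'])/f*d,-d,np.ones_like(d)],-1)
    return (P@np.array(c['cam_to_world']).T)[...,:3]
E
python3 - <<'E'
from h import *
for n,pts in (("side",[(300,380),(150,250),(250,70+20),(470,350)]),("scene",[(100,200),(400,140),(280,240+80),(450,230)])):
    P=cloud(n,np.load(n+"0.npy"))
    print(n,[P[v,u].round(3) for u,v in pts])
    img=cv2.imread(f"pics/{n}0.png").astype(int); mx=img.max(2)
    X,Y,Z=P[...,0],P[...,1],P[...,2]
    vv,uu=np.mgrid[:420,:560]
    def box(a,b,c,d): return (uu>a)&(uu<b)&(vv>c)&(vv<d)
    D=box(330,425,255,390) if n=="side" else box(145,200,180,250)
    L=box(170,260,125,200) if n=="side" else box(335,390,160,260)
    S=box(205,350,170,295) if n=="side" else box(238,322,185,265)
    rim=D&(Z>.053)&(Z<.066)&(mx>60); q=P[rim][:,:2].astype(np.float32)
    print("rim",len(q),cv2.minEnclosingCircle(q), P[rim][:,2].max())
    hd=D&(mx<50)&(Z>.035)&(Z<.07); k=P[hd]; print("handle",len(k),k.mean(0),k.min(0),k.max(0))
    if len(k): print(cv2.fitLine(k[:,:2].astype(np.float32),cv2.DIST_HUBER,0,.01,.01).ravel())
    w=S&(Z>.070)&(Z<.080); print("sieve",w.sum(),cv2.minAreaRect(P[w][:,:2].astype(np.float32)))
    pd=L&(mx<45)&(Z>.09); k=P[pd]; print("pad",len(k),k.mean(0),k.min(0),k.max(0), cv2.minAreaRect(k[:,:2].astype(np.float32)))
    st=L&(Z>.118)&(Z<.135)&(mx>60);k=P[st]; print("forktop",len(k),k.mean(0),k.min(0),k.max(0))
    ft=L&(Z>.006)&(Z<.03)&(mx>50); k=P[ft]; print("foot",len(k),np.median(k[:,2]),cv2.minAreaRect(k[:,:2].astype(np.float32)))
E
```

```text
side [array([ 0.408, -0.233, -0.003]), array([0.356, 0.195, 0.001]), array([ 0.884,  0.486, -0.002]), array([ 0.684, -0.409, -0.001])]
rim 577 ((0.5952256917953491, -0.25451287627220154), 0.1344045251607895) 0.06596703171793139
handle 440 [ 0.51489228 -0.28940786  0.05711539] [ 0.46670403 -0.31281317  0.04362086] [ 0.6006115  -0.23021967  0.06111182]
[ 0.9292931   0.36934316  0.51574117 -0.2893479 ]
sieve 1150 ((0.6462958455085754, 0.032510288059711456), (0.2980465292930603, 0.1827872097492218), 4.491354942321777)
pad 322 [0.50541569 0.20313138 0.15730768] [ 0.2203962  -0.40765887  0.10608993] [0.63279053 0.26225254 0.82780794] ((0.37779664993286133, -0.05060034990310669), (0.7704091668128967, 0.12462910264730453), 57.021766662597656)
forktop 218 [0.59883647 0.24123135 0.12450334] [0.54068517 0.21584979 0.11801953] [0.63797286 0.27638667 0.13473996]
foot 760 0.015797667305052554 ((0.674782395362854, 0.2770014703273773), (0.2160155177116394, 0.10199940204620361), 28.277935028076172)
scene [array([ 0.477, -0.501,  0.001]), array([1.279, 0.037, 0.802]), array([ 0.852,  0.036, -0.   ]), 
[... 188 characters left out ...]
-0.30580962  0.03504558] [ 0.67924686 -0.19635713  0.06046502]
[ 0.9065169   0.42216948  0.58970255 -0.2535086 ]
sieve 570 ((0.6271310448646545, 0.030413031578063965), (0.25555405020713806, 0.17983226478099823), 4.423084735870361)
pad 193 [0.52051446 0.21231683 0.15330531] [0.48750394 0.0371933  0.10453146] [1.27936352 0.23661664 0.80222762] ((0.8866212368011475, 0.1466846466064453), (0.06252086162567139, 0.8130377531051636), 78.81950378417969)
forktop 239 [0.60153241 0.24043309 0.12527682] [0.54121168 0.21558401 0.11820591] [0.64275543 0.27323288 0.13495291]
foot 532 0.015575462758526781 ((0.631076991558075, 0.2503960132598877), (0.09205895662307739, 0.09020663797855377), 17.33338165283203)
```

Run:
```python
from h import *
from scipy.optimize import least_squares as ls
for n in("side","scene"):
    d=np.load(n+"0.npy");P=cloud(n,d);X,Y,Z=np.moveaxis(P,-1,0);ok=d>0
    mx=cv2.imread(f"pics/{n}0.png").max(2)
    k=P[ok&(mx>60)&(Z>.055)&(Z<.063)&(abs(X-.623)<.075)&(abs(Y+.251)<.075)]
    r=ls(lambda p:np.hypot(k[:,0]-p[0],k[:,1]-p[1])-p[2],[.62,-.25,.055],loss='soft_l1',f_scale=.002).x
    print(n,"rim",len(k),r)
    h=P[ok&(mx<50)&(Z>.05)&(Z<.065)&(X<.57)&(X>.44)&(abs(Y+.29)<.05)]
    l=cv2.fitLine(h[:,:2].astype(np.float32),cv2.DIST_HUBER,0,.01,.01).ravel();print("handle",len(h),h.mean(0),h[:,0].min(),h[:,0].max(),np.degrees(np.arctan2(l[1],l[0])),"top z",np.median(h[:,2]),"yaw via centre",np.degrees(np.arctan2(r[1]-h[:,1].mean(),r[0]-h[:,0].mean())))
    w=P[ok&(Z>.071)&(Z<.078)&(X>.45)&(X<.72)&(abs(Y-.03)<.12)][:,:2].astype(np.float32)
    m=cv2.minAreaRect(w);print("sieve",m)
    w=P[ok&(Z>.071)&(Z<.078)&(X>.45)&(X<.69)&(abs(Y-.03)<.12)]; print(w.min(0),w.max(0))
    p=P[ok&(mx<50)&(Z>.12)&(Z<.18)&(X>.45)&(X<.56)&(Y>.15)&(Y<.27)];print("pad",len(p),p.mean(0),np.degrees(1)*0,cv2.minAreaRect(p[:,:2].astype(np.float32)))
    f=P[ok&(Z>.010)&(Z<.02)&(abs(X-.631)<.07)&(abs(Y-.25)<.07)];print("foot",cv2.minAreaRect(f[:,:2].astype(np.float32)))
    # tall things
    q=P[ok&(Z>.085)&(X<1)&(X>.45)&(Y>-.4)&(Y<.25)&(abs(Z)<.3)&~((abs(X-.57)<.11)&(Y>.15))];print("tall",len(q),q.min(0),q.max(0))
```

```text
side rim 399 [ 0.62301778 -0.24561858  0.05380756]
handle 427 [ 0.51477639 -0.28963795  0.05732891] 0.46670403307085306 0.5675201697189292 21.724052 top z 0.05751035449440001 yaw via centre 22.130487859180157
sieve ((0.5889662504196167, 0.028007052838802338), (0.18303413689136505, 0.1827872097492218), 4.491354942321777)
[ 0.49233287 -0.06844606  0.07101175] [0.68550297 0.12610764 0.07773502]
pad 315 [0.50599224 0.20849777 0.15172181] 0.0 ((0.5082530379295349, 0.21162809431552887), (0.05097608268260956, 0.0414084829390049), 18.572664260864258)
foot ((0.6257299780845642, 0.2498778998851776), (0.09252100437879562, 0.09145468473434448), 15.994998931884766)
tall 1810 [ 0.70700988 -0.29211533  0.08500581] [0.84346115 0.14444162 0.11223742]
scene rim 234 [ 0.6266567  -0.24563411  0.05386071]
handle 64 [ 0.52339921 -0.28496481  0.057693  ] 0.47510945815220573 0.5619552412726778 22.548498 top z 0.05755665289426748 yaw via centre 20.851795972540497
sieve ((0.5913602113723755, 0.02764611691236496), (0.18379870057106018, 0.17983226478099823), 4.423084735870361)
[ 0.49321528 -0.06900864  0.07100317] [0.68793518 0.12332916 0.07793537]
pad 189 [0.51254534 0.21299359 0.15123351] 0.0 ((0.5123753547668457, 0.21269828081130981), (0.04170471802353859, 0.03863042965531349), 20.421566009521484)
foot ((0.6305328011512756, 0.25033050775527954), (0.09219646453857422, 0.08988475799560547), 18.159181594848633)
tall 1660 [ 0.70934479 -0.29250024  0.08517339] [0.84589322 0.16752088 0.11298709]
```

```bash
python3 -m creep '[{"offset":[46,-16,10],"rot":[0,0,1],"fingers":1},{"offset":[92,-32,20],"rot":[0,0,2],"fingers":1},{"offset":[138,-47,30],"rot":[0,0,2],"fingers":1},{"offset":[184,-63,50],"rot":[0,0,2],"fingers":1},{"offset":[230,-79,65],"rot":[0,0,2],"fingers":1},{"offset":[275,-95,80],"rot":[0,0,2],"fingers":1},{"offset":[320,-110,95],"rot":[0,0,2],"fingers":1},{"offset":[360,-122,110],"rot":[0,0,2],"fingers":1},{"offset":[367,-126,120],"rot":[0,0,2],"fingers":1},{"offset":[367,-126,120],"rot":[0,0,2],"fingers":1},{"offset":[367,-126,120],"rot":[0,0,2],"fingers":1}]'
python3 - <<'E'
from h import *
s=arm.sense();print(s['qpos'].round(1),s['orientation'].round(3))
c=arm.camera_info("wrist");p,d=arm.snapshot("wrist");cv2.imwrite("pics/w1.png",p)
P=cloud("wrist",d,c);mx=p.max(2);ok=d>0;X,Y,Z=np.moveaxis(P,-1,0)
h=P[ok&(mx<50)&(Z>.05)&(Z<.065)&(X<.57)&(X>.44)&(abs(Y+.29)<.06)]
print(len(h),h.mean(0) if len(h) else 0, cv2.fitLine(h[:,:2].astype(np.float32),cv2.DIST_HUBER,0,.01,.01).ravel() if len(h)>5 else 0)
E
```

```text
clock: 1.2
eef_pos: [0.5259, -0.2863, 0.1331]
orientation: [[0.929, 0.371, -0.001], [0.371, -0.929, 0.0], [-0.001, -0.001, -1.0]]
ft_force: [-0.4, -0.9, 0.7]
gripper_width: 0.0852
finger_force: 0.0
[-28.5  22.  -13.2  54.9  -0.  129.7] [[ 0.929  0.371 -0.001]
 [ 0.371 -0.929  0.   ]
 [-0.001 -0.001 -1.   ]]
4035 [ 0.52281939 -0.28651613  0.05758813] [ 0.9279399   0.3727299   0.5228194  -0.28651613]
```

View pics/w1.png

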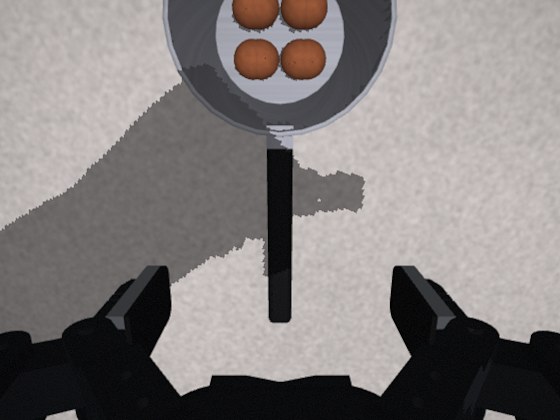

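The wrist view shows the handle bar straight between the open fingers (column 280, rows 125–322) and all four pebbles in the cup (rows 10–60). I'm descending and gripping.

```bash
python3 -m creep '[{"offset":[0,-1,40],"rot":[0,0,0],"fingers":1},{"offset":[0,-1,70],"rot":[0,0,0],"fingers":1},{"offset":[0,-1,81],"rot":[0,0,0],"fingers":1},{"offset":[0,-1,81],"rot":[0,0,0],"fingers":1},{"offset":[0,-1,81],"rot":[0,0,0],"fingers":-1},{"offset":[0,-1,81],"rot":[0,0,0],"fingers":-1},{"offset":[0,-1,81],"rot":[0,0,0],"fingers":-1},{"offset":[0,-1,81],"rot":[0,0,0],"fingers":-1},{"offset":[0,-1,81],"rot":[0,0,0],"fingers":-1},{"offset":[0,-1,81],"rot":[0,0,0],"fingers":-1},{"offset":[0,-1,81],"rot":[0,0,0],"fingers":-1},{"offset":[0,-1,81],"rot":[0,0,0],"fingers":-1}]'
```

```text
clock: 2.45
eef_pos: [0.5268, -0.2852, 0.0527]
orientation: [[0.929, 0.371, 0.001], [0.371, -0.929, -0.001], [0.0, 0.001, -1.0]]
ft_force: [-1.5, -0.8, 5.5]
gripper_width: 0.0128
finger_force: 60.2
```

```bash
python3 -m creep '[{"offset":[0,0,-10],"rot":[0,0,0],"fingers":-1},{"offset":[0,0,-25],"rot":[0,0,0],"fingers":-1},{"offset":[0,0,-45],"rot":[0,0,0],"fingers":-1},{"offset":[0,0,-65],"rot":[0,0,0],"fingers":-1},{"offset":[0,0,-85],"rot":[0,0,0],"fingers":-1},{"offset":[0,0,-105],"rot":[0,0,0],"fingers":-1},{"offset":[0,0,-125],"rot":[0,0,0],"fingers":-1},{"offset":[0,0,-145],"rot":[0,0,0],"fingers":-1},{"offset":[0,0,-160],"rot":[0,0,0],"fingers":-1},{"offset":[0,0,-168],"rot":[0,0,0],"fingers":-1},{"offset":[0,0,-168],"rot":[0,0,0],"fingers":-1}]'
cat > dip.py <<'E'
from h import *
# dipper tilt as seen by the wrist: rim height front/back vs. fingers (tool frame)
s=arm.sense();c=arm.camera_info("wrist");p,d=arm.snapshot("wrist")
P=cloud("wrist",d,c);T=(P-s['eef_pos'])@s['orientation']
mx=p.max(2);ok=(d>0)&(mx<50);h=T[ok&(abs(T[...,1])<.012)&(T[...,0]>.02)&(T[...,0]<.06)&(abs(T[...,2])<.04)]
print("handle in tool",len(h),h.mean(0).round(4)); k=np.polyfit(h[:,0],h[:,2],1); k2=np.polyfit(h[:,0],h[:,1],1)
print("pitch sag deg",np.degrees(np.arctan(k[0])).round(1),"yaw",np.degrees(np.arctan(k2[0])).round(1))
print("qpos",s['qpos'].round(1),"F",s['ft_force'].round(1))
E
python3 dip.py
```

```text
clock: 3.55
eef_pos: [0.5267, -0.285, 0.221]
orientation: [[0.929, 0.371, 0.001], [0.371, -0.929, -0.0], [0.0, 0.001, -1.0]]
ft_force: [0.4, -0.3, -4.7]
gripper_width: 0.0131
finger_force: 58.9
handle in tool 2740 [ 0.0321 -0.0005 -0.0042]
pitch sag deg 0.6 yaw -0.2
qpos [-28.4  18.6  -6.1  65.3  -0.  129.8] F [ 0.4 -0.3 -4.7]
```

```bash
python3 -m creep '[{"offset":[6,-6,0],"rot":[0,0,-3],"fingers":-1},{"offset":[22,-20,0],"rot":[0,0,-9],"fingers":-1},{"offset":[40,-38,0],"rot":[0,0,-16],"fingers":-1},{"offset":[59,-56,0],"rot":[0,0,-24],"fingers":-1},{"offset":[78,-74,0],"rot":[0,0,-32],"fingers":-1},{"offset":[97,-92,0],"rot":[0,0,-40],"fingers":-1},{"offset":[116,-110,0],"rot":[0,0,-48],"fingers":-1},{"offset":[135,-127,0],"rot":[0,0,-55],"fingers":-1},{"offset":[151,-142,0],"rot":[0,0,-61],"fingers":-1},{"offset":[163,-153,0],"rot":[0,0,-66],"fingers":-1},{"offset":[169,-159,0],"rot":[0,0,-68],"fingers":-1},{"offset":[169,-159,0],"rot":[0,0,-68],"fingers":-1}]'
python3 dip.py
```

```text
clock: 4.8
eef_pos: [0.6243, -0.0738, 0.2191]
orientation: [[0.003, 1.0, -0.002], [1.0, -0.003, 0.0], [0.0, -0.002, -1.0]]
ft_force: [-0.1, 0.4, -3.8]
gripper_width: 0.0129
finger_force: 58.9
handle in tool 2778 [ 0.0323 -0.0001 -0.0042]
pitch sag deg 0.6 yaw -0.2
qpos [-6.7 22.  -1.6 66.6 -0.  83.5] F [-0.1  0.4 -3.8]
```

```bash
python3 -m creep '[{"offset":[0,0,3],"rot":[-3,0,0],"fingers":-1},{"offset":[0,0,8],"rot":[-9,0,0],"fingers":-1},{"offset":[0,0,14],"rot":[-15,0,0],"fingers":-1},{"offset":[0,0,20],"rot":[-21,0,0],"fingers":-1},{"offset":[0,0,25],"rot":[-27,0,0],"fingers":-1},{"offset":[0,0,30],"rot":[-33,0,0],"fingers":-1},{"offset":[0,0,34],"rot":[-39,0,0],"fingers":-1},{"offset":[0,0,34],"rot":[-43,0,0],"fingers":-1},{"offset":[0,0,34],"rot":[-45,0,0],"fingers":-1},{"offset":[0,0,34],"rot":[-45,0,0],"fingers":-1}]'
python3 -c "
from plant import arm;print(arm.sense()['qpos'].round(1))"
```

```text
clock: 5.85
eef_pos: [0.6213, -0.0755, 0.1836]
orientation: [[0.007, 0.71, 0.704], [1.0, -0.005, -0.004], [0.001, 0.704, -0.71]]
ft_force: [0.1, 0.7, -3.9]
gripper_width: 0.0133
finger_force: 59.1
[-10.4  -0.8 -53.9  -7.4   7.1  82.9]
```

```bash
python3 -m creep '[{"offset":[3,3,3],"rot":[0,2,-2],"fingers":-1},{"offset":[10,11,8],"rot":[0,6,-6],"fingers":-1},{"offset":[18,19,14],"rot":[0,11,-11],"fingers":-1},{"offset":[26,28,21],"rot":[0,16,-16],"fingers":-1},{"offset":[34,36,27],"rot":[0,21,-21],"fingers":-1},{"offset":[42,45,33],"rot":[0,26,-26],"fingers":-1},{"offset":[49,52,38],"rot":[0,30,-30],"fingers":-1},{"offset":[52,55,41],"rot":[0,32,-32],"fingers":-1},{"offset":[52,55,41],"rot":[0,32,-32],"fingers":-1}]'
python3 - <<'E'
from h import *
print(arm.sense()['qpos'].round(1))
p,d=arm.snapshot("side");cv2.imwrite("pics/s2.png",p)
E
```

```text
clock: 6.75
eef_pos: [0.6946, -0.0248, 0.1967]
orientation: [[-0.706, 0.501, 0.501], [0.708, 0.5, 0.498], [-0.001, 0.706, -0.708]]
ft_force: [0.0, -0.1, -2.9]
gripper_width: 0.0131
finger_force: 59.1
[-18.3  15.8 -27.7  22.2  39.1  35.5]
```

View pics/s2.png

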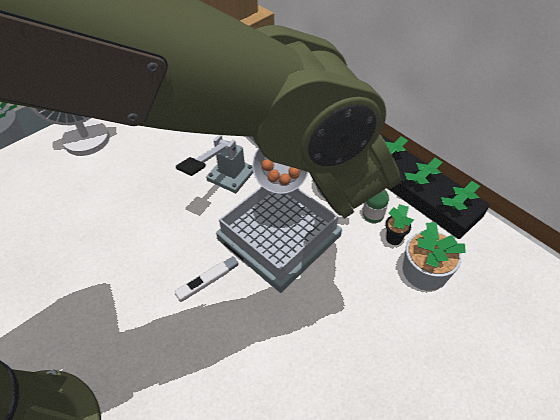

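```bash
python3 -m creep '[{"offset":[0,-2,2],"rot":[-3,0,0],"fingers":-1},{"offset":[0,-4,4],"rot":[-7,0,0],"fingers":-1},{"offset":[0,-6,6],"rot":[-12,0,0],"fingers":-1},{"offset":[0,-7,7],"rot":[-17,0,0],"fingers":-1},{"offset":[0,-7,7],"rot":[-22,0,0],"fingers":-1},{"offset":[0,-7,7],"rot":[-27,0,0],"fingers":-1},{"offset":[0,-7,7],"rot":[-32,0,0],"fingers":-1},{"offset":[0,-7,7],"rot":[-37,0,0],"fingers":-1},{"offset":[0,-7,7],"rot":[-42,0,0],"fingers":-1},{"offset":[0,-7,7],"rot":[-45,0,0],"fingers":-1},{"offset":[0,-7,7],"rot":[-45,0,0],"fingers":-1}]'
python3 - <<'E'
from h import *
print(arm.sense()['qpos'].round(1))
p,d=arm.snapshot("side");cv2.imwrite("pics/s3.png",p)
E
```

```text
clock: 7.9
eef_pos: [0.6998, -0.0268, 0.1871]
orientation: [[-0.701, 0.024, 0.712], [0.713, 0.023, 0.701], [-0.0, 0.999, -0.033]]
ft_force: [0.9, -0.0, -4.3]
gripper_width: 0.0129
finger_force: 59.5
[-26.9  44.3 -50.2 -88.5  71.3  84.3]
```

View pics/s3.png

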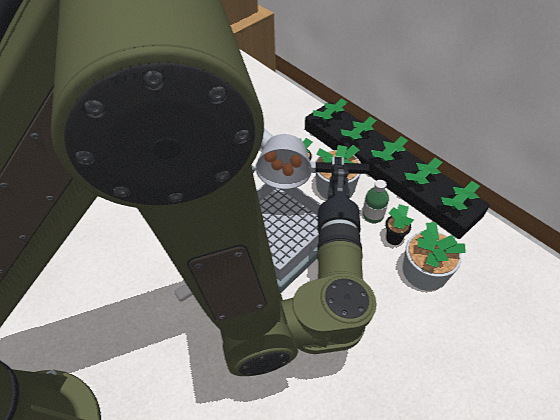

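```bash
python3 -m creep '[{"offset":[0,0,0],"rot":[-3,0,0],"fingers":-1},{"offset":[0,0,0],"rot":[-6,0,0],"fingers":-1},{"offset":[0,0,0],"rot":[-9,0,0],"fingers":-1},{"offset":[0,0,0],"rot":[-12,0,0],"fingers":-1},{"offset":[0,0,0],"rot":[-14,0,0],"fingers":-1},{"offset":[0,0,0],"rot":[-14,0,0],"fingers":-1},{"offset":[0,0,0],"rot":[-14,0,0],"fingers":-1},{"offset":[0,0,0],"rot":[-14,0,0],"fingers":-1}]'
python3 - <<'E'
from h import *
print(arm.sense()['qpos'].round(1))
p,d=arm.snapshot("side");cv2.imwrite("pics/s4.png",p[80:300,160:440].repeat(2,0).repeat(2,1))
E
```

```text
clock: 8.75
eef_pos: [0.7268, -0.022, 0.2021]
orientation: [[-0.695, -0.086, 0.714], [0.719, -0.084, 0.69], [0.001, 0.993, 0.12]]
ft_force: [0.8, 0.6, -3.2]
gripper_width: 0.0129
finger_force: 60.4
[ -24.9   56.7  -43.6 -118.8   67.8  107.3]
```

View pics/s4.png

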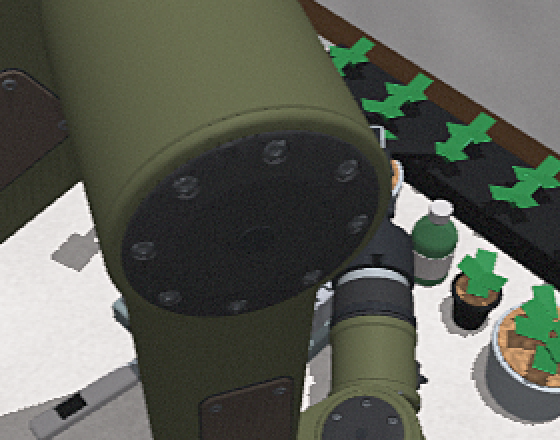

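The arm hides the cup in this view, and joint 4 is at its limit at a tilt of 97°. I'm checking with the other camera.

Run:
```python
from h import *
p,d=arm.snapshot("scene");q,e=arm.snapshot("wrist")
cv2.imwrite("pics/s5.png",np.hstack([cv2.resize(p[140:300,180:393],(400,300)),cv2.resize(q,(400,300))]))
```

```text
(no output)
```

View pics/s5.png

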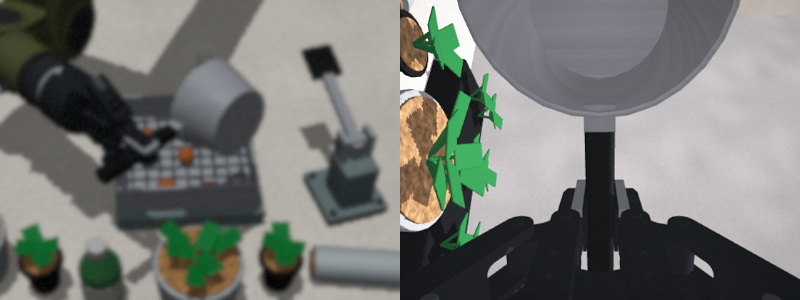

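```bash
python3 -m creep '[{"offset":[0,5,0],"rot":[6,0,0],"fingers":-1},{"offset":[0,10,0],"rot":[13,0,0],"fingers":-1},{"offset":[0,15,-5],"rot":[21,0,0],"fingers":-1},{"offset":[0,20,-10],"rot":[29,0,0],"fingers":-1},{"offset":[0,25,-15],"rot":[37,0,0],"fingers":-1},{"offset":[0,30,-20],"rot":[45,0,0],"fingers":-1},{"offset":[0,30,-25],"rot":[53,0,0],"fingers":-1},{"offset":[0,30,-30],"rot":[61,0,0],"fingers":-1},{"offset":[0,30,-30],"rot":[69,0,0],"fingers":-1},{"offset":[0,30,-30],"rot":[77,0,0],"fingers":-1},{"offset":[0,30,-30],"rot":[85,0,0],"fingers":-1},{"offset":[0,30,-30],"rot":[91,0,0],"fingers":-1}]'
python3 dip.py
```

```text
clock: 10.1
eef_pos: [0.701, -0.0468, 0.2273]
orientation: [[-0.68, 0.556, 0.478], [0.734, 0.521, 0.437], [-0.006, 0.648, -0.762]]
ft_force: [1.8, -0.3, -3.6]
gripper_width: 0.0133
finger_force: 60.0
handle in tool 2848 [ 0.0323  0.0001 -0.0042]
pitch sag deg 0.2 yaw -0.6
qpos [-18.2  14.7 -22.   30.7  34.4  36. ] F [ 1.8 -0.3 -3.6]
```

```bash
python3 -m creep '[{"offset":[0,0,0],"rot":[5,0,0],"fingers":-1},{"offset":[0,0,0],"rot":[12,0,0],"fingers":-1},{"offset":[0,0,0],"rot":[20,0,0],"fingers":-1},{"offset":[0,0,0],"rot":[20,0,0],"fingers":-1},{"offset":[0,0,0],"rot":[20,0,0],"fingers":-1},{"offset":[0,0,0],"rot":[20,0,0],"fingers":-1}]'
cat > to.py <<'E'
import sys;from h import *
from scipy.spatial.transform import Rotation as Ro
x,y,z,yaw=map(float,sys.argv[1:5]);s=arm.sense();R=s['orientation']
c,n=np.cos(np.radians(yaw)),np.sin(np.radians(yaw));Rt=np.array([[c,n,0],[n,-c,0],[0,0,-1]])
print("offset",(R.T@(np.array([x,y,z])-s['eef_pos'])*1000).round(1),"rot",Ro.from_matrix(R.T@Rt).as_rotvec(degrees=True).round(1),s['qpos'].round(1))
E
python3 to.py .68 -.06 .22 133.4; python3 to.py .527 -.285 .22 21.8
```

```text
clock: 10.75
eef_pos: [0.7019, -0.0458, 0.2251]
orientation: [[-0.68, 0.684, 0.264], [0.733, 0.636, 0.241], [-0.003, 0.357, -0.934]]
ft_force: [-0.2, -0.2, -2.7]
gripper_width: 0.0131
finger_force: 59.8
offset [  4.5 -25.9  -4.4] rot [20.9  0.3 -0.5] [-11.   19.6  -7.3  50.3  16.6  38. ]
offset [ -56.4 -273.6  -98.9] rot [ 14.1 -20.1 109.7] [-11.   19.6  -7.3  50.3  16.6  38. ]
```

```bash
python3 -m creep '[{"offset":[2,-8,-1],"rot":[6,0,0],"fingers":-1},{"offset":[4,-18,-3],"rot":[13,0,0],"fingers":-1},{"offset":[4,-26,-4],"rot":[20.9,0.3,-0.5],"fingers":-1},{"offset":[4,-26,-4],"rot":[20.9,0.3,-0.5],"fingers":-1},{"offset":[4,-26,-4],"rot":[20.9,0.3,-0.5],"fingers":-1}]'
python3 to.py .527 -.285 .22 21.8
python3 - <<'E'
from h import *
p,d=arm.snapshot("side");P=cloud("side",d);b,g,r=[p[...,i].astype(int) for i in range(3)]
m=(r>110)&(r>1.6*g)&(d>0)&(abs(P[...,0]-.59)<.1)&(abs(P[...,1]-.028)<.1)
n,l,st,c=cv2.connectedComponentsWithStats(m.astype(np.uint8))
for i in range(1,n):
    if st[i,4]>5: print(st[i],P[l==i].mean(0).round(3))
cv2.imwrite("pics/s6.png",cv2.resize(p[120:300,160:440],(700,450)))
E
```

```text
clock: 11.25
eef_pos: [0.6817, -0.0599, 0.22]
orientation: [[-0.687, 0.726, 0.002], [0.726, 0.687, 0.002], [0.0, 0.002, -1.0]]
ft_force: [-0.9, -0.0, -3.5]
gripper_width: 0.0126
finger_force: 59.8
offset [ -57.3 -267.    -0.6] rot [ 1.000e-01 -1.000e-01  1.116e+02] [-5.1 27.9  7.5 69.5  0.1 41.5]
[283 250  11   8  49] [ 0.552 -0.045  0.053]
```

View pics/s6.png

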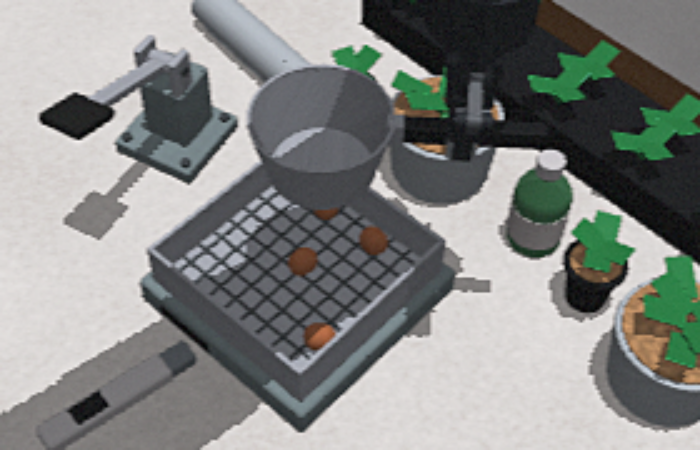

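All four pebbles are in the sieve (crop (303,261), (373,239), (327,210), (318,336)) and the dipper is empty. I'm taking it back to its old spot.

```bash
python3 -m creep '[{"offset":[-2,-9,0],"rot":[0,0,4],"fingers":-1},{"offset":[-6,-28,0],"rot":[0,0,12],"fingers":-1},{"offset":[-11,-48,0],"rot":[0,0,20],"fingers":-1},{"offset":[-15,-67,0],"rot":[0,0,28],"fingers":-1},{"offset":[-19,-86,0],"rot":[0,0,36],"fingers":-1},{"offset":[-23,-105,0],"rot":[0,0,44],"fingers":-1},{"offset":[-27,-124,0],"rot":[0,0,52],"fingers":-1},{"offset":[-31,-143,0],"rot":[0,0,60],"fingers":-1},{"offset":[-35,-162,0],"rot":[0,0,68],"fingers":-1},{"offset":[-40,-181,0],"rot":[0,0,76],"fingers":-1},{"offset":[-42,-195,0],"rot":[0,0,82],"fingers":-1},{"offset":[-43,-200,0],"rot":[0,0,84],"fingers":-1}]'
python3 to.py .527 -.285 .22 21.8
```

```text
clock: 12.5
eef_pos: [0.5641, -0.2303, 0.2221]
orientation: [[0.654, 0.756, 0.002], [0.756, -0.654, -0.001], [0.001, 0.002, -1.0]]
ft_force: [0.1, -0.0, -3.6]
gripper_width: 0.0131
finger_force: 59.8
offset [-65.6   7.7   2.1] rot [ 0.1 -0.1 27.4] [-22.2  19.6  -4.5  65.7   0.  108.6]
```

```bash
python3 -m creep '[{"offset":[-16,2,0],"rot":[0,0,6],"fingers":-1},{"offset":[-32,4,0],"rot":[0,0,13],"fingers":-1},{"offset":[-48,6,10],"rot":[0,0,20],"fingers":-1},{"offset":[-60,7,30],"rot":[0,0,25],"fingers":-1},{"offset":[-66,8,55],"rot":[0,0,27.4],"fingers":-1},{"offset":[-66,8,85],"rot":[0,0,27.4],"fingers":-1},{"offset":[-66,8,115],"rot":[0,0,27.4],"fingers":-1},{"offset":[-66,8,140],"rot":[0,0,27.4],"fingers":-1},{"offset":[-66,8,152],"rot":[0,0,27.4],"fingers":-1},{"offset":[-66,8,158],"rot":[0,0,27.4],"fingers":-1},{"offset":[-66,8,158],"rot":[0,0,27.4],"fingers":-1}]'
python3 to.py .527 -.285 .053 21.8; python3 dip.py
```

```text
clock: 13.6
eef_pos: [0.529, -0.2842, 0.0639]
orientation: [[0.927, 0.376, 0.001], [0.376, -0.927, -0.001], [0.0, 0.001, -1.0]]
ft_force: [-0.5, -0.4, -2.4]
gripper_width: 0.013
finger_force: 59.8
offset [-2.2 -0.  10.9] rot [ 0.1 -0.   0.3] [-28.2  25.8 -17.5  46.6  -0.  129.7]
handle in tool 2753 [ 0.0321 -0.0005 -0.0042]
pitch sag deg 0.6 yaw -0.3
qpos [-28.2  25.8 -17.5  46.6  -0.  129.7] F [-0.5 -0.4 -2.4]
```

```bash
python3 -m creep '[{"offset":[0,0,4],"rot":[0,0,0],"fingers":-1},{"offset":[0,0,8],"rot":[0,0,0],"fingers":-1},{"offset":[0,0,10],"rot":[0,0,0],"fingers":-1},{"offset":[0,0,11],"rot":[0,0,0],"fingers":-1},{"offset":[0,0,11.5],"rot":[0,0,0],"fingers":-1},{"offset":[0,0,11.5],"rot":[0,0,0],"fingers":-1}]'
```

```text
clock: 14.25
eef_pos: [0.5291, -0.2846, 0.053]
orientation: [[0.927, 0.376, 0.0], [0.376, -0.927, -0.002], [-0.0, 0.002, -1.0]]
ft_force: [-4.2, -0.5, 3.9]
gripper_width: 0.0131
finger_force: 60.9
```

Contact with the bench (force +3.9 N). I'm releasing it and rising straight up.

```bash
python3 -m creep '[{"offset":[0,0,0],"rot":[0,0,0],"fingers":0},{"offset":[0,0,0],"rot":[0,0,0],"fingers":1},{"offset":[0,0,0],"rot":[0,0,0],"fingers":1},{"offset":[0,0,0],"rot":[0,0,0],"fingers":1},{"offset":[0,0,0],"rot":[0,0,0],"fingers":1},{"offset":[0,0,0],"rot":[0,0,0],"fingers":1},{"offset":[0,0,-15],"rot":[0,0,0],"fingers":1},{"offset":[0,0,-40],"rot":[0,0,0],"fingers":1},{"offset":[0,0,-80],"rot":[0,0,0],"fingers":1},{"offset":[0,0,-130],"rot":[0,0,0],"fingers":1},{"offset":[0,0,-170],"rot":[0,0,0],"fingers":1},{"offset":[0,0,-200],"rot":[0,0,0],"fingers":1}]'
python3 to.py .511 .2125 .24 -72.5;python3 to.py .511 .2125 .24 107.5
python3 - <<'E'
from h import *
from scipy.optimize import least_squares as ls
d=arm.snapshot("side")[1];P=cloud("side",d);X,Y,Z=np.moveaxis(P,-1,0)
k=P[(d>0)&(Z>.055)&(Z<.066)&(abs(X-.625)<.062)&(abs(Y+.246)<.062)]
k=k[np.hypot(k[:,0]-.625,k[:,1]+.246)>.044]
r=ls(lambda p:np.hypot(k[:,0]-p[0],k[:,1]-p[1])-p[2],[.62,-.25,.055],loss='soft_l1',f_scale=.002).x
print(r, np.linalg.lstsq(np.c_[k[:,:2]-r[:2],np.ones(len(k))],k[:,2],rcond=None)[0])
E
```

```text
clock: 15.45
eef_pos: [0.5298, -0.2844, 0.2557]
orientation: [[0.927, 0.376, 0.003], [0.376, -0.927, -0.003], [0.002, 0.004, -1.0]]
ft_force: [0.9, -0.2, -0.3]
gripper_width: 0.0853
finger_force: 0.0
offset [ 169.2 -467.6   14.2] rot [ 0.1 -0.3 94.6] [-2.820e+01  1.790e+01 -2.500e+00  6.940e+01 -1.000e-01  1.297e+02]
offset [ 169.2 -467.6   14.2] rot [  0.3   0.1 -85.4] [-2.820e+01  1.790e+01 -2.500e+00  6.940e+01 -1.000e-01  1.297e+02]
[ 0.62401846 -0.24472233  0.05356016] [-0.00173482 -0.0015951   0.05856191]
```

```bash
python3 -m creep '[{"offset":[8,-20,0],"rot":[0,0,-4],"fingers":-1},{"offset":[22,-60,0],"rot":[0,0,-11],"fingers":-1},{"offset":[38,-105,0],"rot":[0,0,-19],"fingers":-1},{"offset":[54,-150,0],"rot":[0,0,-27],"fingers":-1},{"offset":[71,-195,0],"rot":[0,0,-35],"fingers":-1},{"offset":[87,-240,0],"rot":[0,0,-43],"fingers":-1},{"offset":[103,-285,0],"rot":[0,0,-51],"fingers":-1},{"offset":[120,-330,0],"rot":[0,0,-59],"fingers":-1},{"offset":[136,-375,5],"rot":[0,0,-67],"fingers":-1},{"offset":[152,-420,10],"rot":[0,0,-75],"fingers":-1},{"offset":[163,-450,14],"rot":[0,0,-82],"fingers":-1},{"offset":[169,-468,14],"rot":[0,0,-85.4],"fingers":-1}]'
python3 -m creep '[{"offset":[0,0,0],"rot":[0,0,0],"fingers":-1},{"offset":[0,0,0],"rot":[0,0,0],"fingers":-1},{"offset":[0,0,0],"rot":[0,0,0],"fingers":-1}]'
python3 to.py .510 .2125 .185 107.5
```

```text
clock: 16.7
eef_pos: [0.5091, 0.2158, 0.2367]
orientation: [[-0.306, 0.952, -0.001], [0.952, 0.306, -0.001], [-0.001, -0.001, -1.0]]
ft_force: [-0.2, -0.8, 0.6]
gripper_width: -0.0001
finger_force: 0.0
clock: 17.0
eef_pos: [0.5099, 0.2122, 0.2377]
orientation: [[-0.298, 0.954, 0.0], [0.954, 0.298, -0.002], [-0.002, -0.0, -1.0]]
ft_force: [0.5, -0.6, -0.2]
gripper_width: 0.0
finger_force: 0.0
offset [ 0.4  0.2 52.7] rot [-0.   0.1 -0.1] [ 22.6  13.3 -11.   65.8  -0.1  95.3]
```

```bash
python3 -m creep '[{"offset":[0,0,25],"rot":[0,0,0],"fingers":-1},{"offset":[0,0,45],"rot":[0,0,0],"fingers":-1},{"offset":[0,0,58],"rot":[0,0,0],"fingers":-1},{"offset":[0,0,68],"rot":[0,0,0],"fingers":-1},{"offset":[0,0,77],"rot":[0,0,0],"fingers":-1},{"offset":[0,0,85],"rot":[0,0,0],"fingers":-1},{"offset":[0,0,92],"rot":[0,0,0],"fingers":-1},{"offset":[0,0,97],"rot":[0,0,0],"fingers":-1},{"offset":[0,0,100],"rot":[0,0,0],"fingers":-1},{"offset":[0,0,100],"rot":[0,0,0],"fingers":-1},{"offset":[0,0,100],"rot":[0,0,0],"fingers":-1},{"offset":[0,0,100],"rot":[0,0,0],"fingers":-1}]'
python3 - <<'E'
from h import *
S=np.array([.6285,.250]);ps=np.radians(17.5);a=-np.array([np.cos(ps),np.sin(ps)]);b=np.array([-a[1],a[0]])
for n in("side","scene"):
  for tag in("rest","now"):
    if tag=="rest": p,d=cv2.imread(f"pics/{n}0.png"),np.load(n+"0.npy")
    else: p,d=arm.snapshot(n); cv2.imwrite(f"pics/{n}7.png",p)
    P=cloud(n,d);L=(P[...,:2]-S)@a;W=(P[...,:2]-S)@b;Z=P[...,2]
    m=(d>0)&(L>.035)&(L<.095)&(abs(W)<.007)&(Z>.08)&(Z<.16)
    z=Z[m];l=L[m]
    k=np.polyfit(l,z,1);res=abs(z-np.polyval(k,l));k=np.polyfit(l[res<.004],z[res<.004],1)
    print(n,tag,len(l),"slope rad",np.arctan(k[0]).round(3),"z at pivot",k[1].round(4))
    m=(d>0)&(p.max(2)<50)&(L>.095)&(L<.155)&(abs(W)<.024)&(Z>.085)&(Z<.125)
    print("  pad z",m.sum(),np.median(Z[m]) if m.any() else 0)
E
```

```text
clock: 18.2
eef_pos: [0.5094, 0.2126, 0.1384]
orientation: [[-0.3, 0.954, -0.0], [0.954, 0.3, -0.002], [-0.001, -0.001, -1.0]]
ft_force: [-5.0, -1.9, 7.0]
gripper_width: 0.0001
finger_force: 3.7
side rest 135 slope rad 0.303 z at pivot 0.1116
  pad z 0 0
side now 152 slope rad 0.007 z at pivot 0.114
  pad z 240 0.11543052918668517
scene rest 123 slope rad 0.286 z at pivot 0.1147
  pad z 0 0
scene now 100 slope rad -0.004 z at pivot 0.1156
  pad z 130 0.11602557746786551
```

Run:
```python
import cv2,numpy as np
a=cv2.imread("pics/side7.png")[60:240,120:340];b=cv2.imread("pics/scene7.png")[120:270,290:440]
cv2.imwrite("pics/lev.png",np.hstack([cv2.resize(a,(440,360)),cv2.resize(b,(360,360))]))
```

```text
(no output)
```

View pics/lev.png

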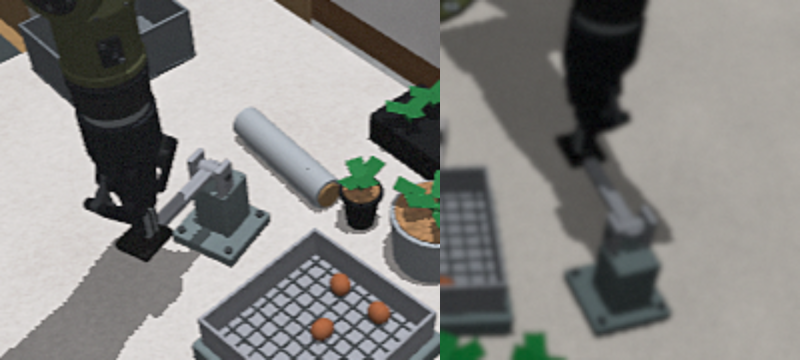

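The fingertips press on the middle of the pad (crop (145,238)) and the lever is within about 0.01 rad of level. I'll add 1 mm of press and check again.

```bash
python3 -m creep '[{"offset":[0,0,1],"rot":[0,0,0],"fingers":-1},{"offset":[0,0,1],"rot":[0,0,0],"fingers":-1},{"offset":[0,0,1],"rot":[0,0,0],"fingers":-1},{"offset":[0,0,1],"rot":[0,0,0],"fingers":-1},{"offset":[0,0,1],"rot":[0,0,0],"fingers":-1}]'
python3 - <<'E'
from h import *
S=np.array([.6285,.250]);ps=np.radians(17.5);a=-np.array([np.cos(ps),np.sin(ps)]);b=np.array([-a[1],a[0]])
for n in("side","scene"):
    p,d=arm.snapshot(n);P=cloud(n,d);L=(P[...,:2]-S)@a;W=(P[...,:2]-S)@b;Z=P[...,2]
    m=(d>0)&(L>.035)&(L<.095)&(abs(W)<.007)&(Z>.08)&(Z<.16);z=Z[m];l=L[m]
    k=np.polyfit(l,z,1);res=abs(z-np.polyval(k,l));k=np.polyfit(l[res<.004],z[res<.004],1)
    print(n,np.arctan(k[0]).round(3))
    for x,y,t in((.59,.028,"sieve"),):
        B,G,R=[p[...,i].astype(int) for i in range(3)]
        q=((R>90)&(R>1.6*G)&(abs(P[...,0]-x)<.088)&(abs(P[...,1]-y)<.088)).astype(np.uint8)
        st=cv2.connectedComponentsWithStats(q)[2];print([s.tolist() for s in st[1:] if s[4]>8])
s=arm.sense();print(s['eef_pos'],s['ft_force'])
E
```

```text
clock: 18.8
eef_pos: [0.5094, 0.2126, 0.1375]
orientation: [[-0.3, 0.954, -0.0], [0.954, 0.3, -0.002], [-0.001, -0.001, -1.0]]
ft_force: [-5.4, -1.9, 7.4]
gripper_width: -0.0003
finger_force: 3.8
side -0.012
[[285, 197, 10, 9, 68], [304, 211, 11, 10, 74], [276, 219, 11, 10, 79], [282, 250, 12, 9, 80]]
scene 0.006
[[251, 208, 7, 5, 29], [276, 219, 6, 7, 34]]
[0.50943816 0.21259914 0.13747931] [-4.84980534 -2.62539731  7.79708487]
```

```bash
python3 -c "
from plant import arm;print(arm.finish_job())"
```

```text
the job is handed in; nothing more can be done
None
```

I handed the job in at about 19 s: all four pebbles are in the sieve, the empty dipper is standing upright and released at its original spot, and the gripper is holding the run lever level to within about 0.01 rad; the hand-in returned no verdict.

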